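# Check a culture jar's gas pressure with a pocket gauge

## Robot

A 7-joint arm with a two-finger parallel gripper is mounted at the origin on the work surface. World frame = base frame: x ahead of the robot, y to its left, z up, the work surface at z = 0. Lengths are in m, angles in rad, forces in N, time in s.
With the tool pointing down it reaches from about 0.4 to 0.875 m from the base axis. Payload 19.3 kg.
Tool frame: the origin (TCP) lies on the centre line of the jaws, within the pads' length; the fingertips stand 8 mm ahead of it and the grasp point (between the pads) lies 11 mm behind it; z points along the fingers, y is the line along which they close (so a half turn about z gives the same grasp; the last joint's range is limited). The gripper opens to 85 mm and grips with 20 to 120 N. Pads are 22 mm wide; open, the fingers measure 114 mm over their backs; the gripper's body (76 mm by 85 mm) begins 54 mm behind the grasp point. The pads swing forward as they close: fully open they stand 13 mm farther back than shut.
Start: joints at [1.138, 0.521, -0.036, 1.599, 0.021, 1.021, -0.113], TCP at [0.222, -0.584, 0.239] pointing down, gripper open.
Joint ranges: [-2.91, 2.91], [-0.3, 2.13], [-1.5, 1.42], [0.17, 2.43], [-1.26, 4.41], [0.16, 1.93], [-2.52, 2.52]. Speed limits (rad/s): [1.89, 1.89, 2.39, 2.39, 3.01, 3.01, 3.01].

## Interface

Orientations are given as [roll, pitch, yaw] about the fixed x, y, z axes, in that order (R = Rz(yaw) Ry(pitch) Rx(roll)).
In Python, from workcell import status, grab_frame, camera_params, bot, search_frame, silhouettes gives the robot as it stands.
- The arm moves only by the shell command python3 -m creep 'ROWS' [FORCE]. ROWS is JSON, a list of rows, each a list of 5 numbers: the shift along the tool's x, y, z in units of 60 mm (1.0 is 60 mm), then the turn about the tool's z in units of 8 degrees (1.0 is 8 degrees), then the opening, from 0 (shut) to 1 (fully open). In form: [[x, y, z, twist, hand], ...]. A call has 1 to 5 rows; each row is the pose to reach, as a shift and turn from the pose commanded when the call began, along the tool's axes at that moment; what a row does not reach only later rows make up. A row lasts 1/8 s, in which the tool goes at most 62.5 mm and 10.7 degrees, less where a joint would pass 70% of its speed; a pose out of reach is approached as far as the arm can. A call with a gripper value outside its range is refused whole. The fingers move at their own pace and stop on an object; FORCE is the grip in N (left out, the last holds). Time passes only in rows, so rows that repeat a pose let the fingers close. It gives the time, the measured TCP pose, the force, the opening and the grip force at its end, in the units of the state.
- status.observe(): the state, without advancing time (a new reading comes with each control period).
- grab_frame(name): name is "scene" or "top" or "wrist"; returns the picture (420x560x3 uint8, blue, green, red); there is no depth.
- camera_params(name): a dict with "K" (3x3 intrinsics, pixels), "rvec" (rotation vector, rad) and "tvec" (3), from world to camera coordinates, as OpenCV has them; the wrist camera has in their place "tool_from_camera" (4x4, takes a point from camera to tool coordinates, whose origin is the TCP and whose axes are the flange's). Camera axes: x right, y down, z forward; pixel columns grow to the right and rows downward; lengths in m; the calibration is good to about 2 mm. The wrist camera is an equidistant fisheye: a pixel r from the principal point sees the ray r / f radians off the axis. A picture is of the moment at which its call begins: read the wrist's pose just before it. camera_params takes no time and is no camera call.
- bot.job_done(): hands the job in; it is judged then, once.
Trained networks look in the newest picture that a camera, given by its name, has taken for a name from the list of things; names that differ only in an ending like _2 or _b are one class to them, and where a whole thing is asked for, a point or a joint stands for the part that bears it (a point fixed in the world has none). Each returns a list of dicts, best first, with "p" (0 to 1); they miss things now and then, are a little off and sometimes report something else, mostly with a low value. They report only what shows in the picture. A call takes as long as a camera call.
- search_frame(camera, name): "extent" ([left, top, right, bottom] as shares, 0 to 1, of the picture: columns of its width, rows of its height, round what is visible of it).
- silhouettes(camera, name): "mask" (420x560 bool, what is visible of it) and "extent" ([left, top, right, bottom] as shares, 0 to 1, of the picture: columns of its width, rows of its height, round what is visible of it).
The state is a dict: "clock": time; "qpos": joint angles; "qd": joint speeds; "joint_efforts": joint torques, N m; "position": TCP position; "tool_rot": TCP orientation; "force": force on the tool from outside, world axes, zero at the start; "moment": the same for the moment, N m; "grip_width": finger opening in m; "finger_force": force on a finger pad.
Only numpy, scipy, OpenCV 4.12 (cv2) and the standard library are available. Lean on these libraries where they do the work, as an engineer would, in place of code of your own. Each camera call takes 0.05 s, during which the arm holds its last target. There are 200 camera calls.

## Task

Check the gas pressure of the culture jar: first slide the guard on the jar's gas block by its upright black grip fully to its end stop, so that the tilted nipple lies open. Then lift the pocket gauge out of its cup, push its bell mouth squarely onto the nipple until the nipple snaps fully in, and finish while still holding the gauge pressed there against the spring. Leave the other things on the bench where they stand.

Things in the scene. Friction and masses are not known exactly. Their poses are not given: they have to be found in the camera images.
- station: Fixed culture jar with white gas block. Origin on the bench under the block; x from front to back, y to the left seen from the front, z up. In mm: base plate x -60..200, y -85..85, 12 high; block x -50..65, y -75..75, top z 55; glass jar 110 across at x 138, top z 143. A boss 38 across leans forward out of the block to (-20, 0, 75); the nipple stands out of it.
- guard (a joint): Travel of the sliding guard in m: 0 = right over the nipple, 0.060 = left end stop (station +y), nipple open. Starts between 0 and 0.015, slides along station y with about 2.5 N of friction and stays where it is left.
- guard_grip (a point): Middle of the top of the guard's upright black grip, 32 mm in station x by 12 mm in y, free for 54 mm down to its carriage; axes as the station's; 127 mm above the bench. The guard's aluminium hood, 34 mm wide in y, reaches from 33 to 107 mm in front of it (-x), top 7 mm lower, and covers the nipple at the start.
- nipple (a joint): How far the sprung steel nipple is pushed in along its axis, in m: 0 = out, 0.010 = fully in (stop). It resists with 12 N at first, then snaps in: the push falls to 7 N at the stop, where its spring keeps pushing; it springs out again if let go. A thin steel pin on the block's top rises about 8 mm with it.
- nipple_tip (a point): Tip of the steel nipple (moves with it). Its z axis points out along the nipple, which leans 0.5 rad from vertical to the station's front (-x); y is the station's y. The round-headed nipple is 12 mm thick and stands 32 mm out of the boss, 22 mm when fully in. When out it is at (-35, 0, 103) mm in the station's frame.
- gauge: Loose pocket gauge, about 200 g, 96 mm long. Origin at the middle of its mouth (lower end), z towards the dial. Steel bell mouth 32 mm across; above it a square grey grip 30 x 30 mm (faces across x and y), z 32 to 90 mm; round dial on top. The mouth narrows from 24 mm to a 15 mm bore at z 6 mm; the bore's end, which pushes the nipple tip, is at z 20 mm. Starts mouth down in the cup.
- dock: Fixed grey cup that the gauge stands in; 72 mm across at the foot, 28 mm high, inner floor 8 mm above the bench, its hole about 40 mm wide. Origin on the bench under its middle.
- counter: Loose chrome hand tally counter, 44 mm across, 28 mm high; origin under its middle. To be left alone.
- oil: Loose small amber oil bottle, 32 mm across, 65 mm high, behind the cup; origin under its middle. To be left alone.
- specimen: Loose clear specimen jar with white cap, 48 mm across, 60 mm high, to the right of the gas block; origin under its middle. To be left alone.
- dishes: Loose stack of three dishes, 90 mm across, 45 mm high, to the left, near the robot; origin under its middle. To be left alone.
- slidebox: Loose wooden slide box, 102 x 82 x 36 mm, at one side; origin under its middle. To be left alone.
- tipbox: Loose grey box of pipette tips, 110 x 75 x 49 mm, at one side; origin under its middle. To be left alone.

How it is judged:
On the way, in this order (a step that is already met when the one before it is completed fails the run):
1. the guard is slid to its end stop, the gauge still in its cup (value of joint guard above 0.057 m and distance of gauge from where it was at the start of the episode below 0.03 m), for 0.2 s.
2. the gauge is lifted clear of its cup (z of gauge in the frame of dock above 0.04 m and contact force between the fingers and gauge above 2 N), for 0.1 s.
3. the gauge is pressed squarely on the nipple, the nipple snapped in (value of joint nipple above 0.008 m and value of joint guard above 0.056 m and x of gauge in the frame of nipple_tip between -0.004 and 0.004 m and y of gauge in the frame of nipple_tip between -0.004 and 0.004 m and z of gauge in the frame of nipple_tip below -0.016 m and angle between the z axis of gauge and the z axis of nipple_tip, either way round below 0.12 rad and contact force between gauge and station above 3.5 N and contact force between the fingers and gauge above 2 N), for 0.3 s.
At the end, for the whole second after the job is handed in: Guard within 4 mm of its end stop; nipple pushed in over 8 of its 10 mm; gauge mouth within 4 mm of the nipple's axis, over 16 mm down past its tip, in line within 0.12 rad, pressing with over 3.5 N, and still gripped in the fingers (all of step 3); the arm keeps its last pose, push and grip.
It fails at once if a bystander is moved by more than 30 mm (distance of any of counter, oil, specimen, dishes, slidebox, tipbox from where it was at the start of the episode above 0.03 m).
It also fails if it takes over 64 s, if anything falls off the work surface, if the arm or the gripper's body presses on something with over 40 N, if the wrist force passes 120 N, or if a joint passes its speed limit or range.

## Working session

There is one attempt and no reset: what is moved stays moved. The work goes in short steps, Python scripts to look and compute and a shell command to move; the robot and the scene stay as the last step left them, time stands still between calls to the robot, and variables do not carry over. Pictures are saved under pics/ and viewed, at most 10 in all, crops included, and the job is handed in when it is done.

```bash
mkdir -p pics; ls; cat > h.py <<'E'
import numpy as np, cv2
from scipy.spatial.transform import Rotation as Ro
from workcell import status, grab_frame, camera_params, bot, search_frame, silhouettes
def cam(n):
    c=camera_params(n); R=cv2.Rodrigues(np.array(c["rvec"],float))[0]; return np.array(c["K"]),R,np.array(c["tvec"]).ravel()
def proj(n,P):
    K,R,t=cam(n); q=(np.atleast_2d(P)@R.T+t)@K.T; return q[:,:2]/q[:,2:]
def ray(n,uv):
    K,R,t=cam(n); d=R.T@np.linalg.solve(K,[uv[0],uv[1],1.]); return -R.T@t,d/np.linalg.norm(d)
def atz(n,uv,z):
    o,d=ray(n,uv); return o+d*(z-o[2])/d[2]
def tri(rays):
    A=sum(np.eye(3)-np.outer(d,d) for o,d in rays); b=sum((np.eye(3)-np.outer(d,d))@o for o,d in rays)
    p=np.linalg.solve(A,b); return p,[np.linalg.norm((np.eye(3)-np.outer(d,d))@(p-o)) for o,d in rays]
def toolpose():
    s=status.observe(); return np.array(s["position"]),Ro.from_euler('xyz',s["tool_rot"]).as_matrix()
def wray(uv,pose):
    c=camera_params("wrist"); K=np.array(c["K"]); T=np.array(c["tool_from_camera"])
    x=(uv[0]-K[0,2])/K[0,0]; y=(uv[1]-K[1,2])/K[1,1]; r=np.hypot(x,y)
    d=np.array([np.sin(r)*x/r,np.sin(r)*y/r,np.cos(r)]) if r>1e-9 else np.array([0,0,1.])
    p,R=pose; return p+R@T[:3,3], R@T[:3,:3]@d
def wproj(P,pose):
    c=camera_params("wrist"); K=np.array(c["K"]); T=np.linalg.inv(np.array(c["tool_from_camera"])); p,R=pose
    q=T[:3,:3]@(R.T@(np.asarray(P)-p))+T[:3,3]; a=np.arctan2(np.hypot(q[0],q[1]),q[2]); n=np.hypot(q[0],q[1])
    return np.array([K[0,2]+K[0,0]*a*q[0]/n, K[1,2]+K[1,1]*a*q[1]/n])
E
python3 - <<'E'
from h import *
s=status.observe(); print({k:np.round(v,3) for k,v in s.items()})
print(Ro.from_euler('xyz',s["tool_rot"]).as_matrix().round(3))
a=grab_frame("scene"); b=grab_frame("top")
cv2.imwrite("pics/scene.png",cv2.resize(a,(800,600))); cv2.imwrite("pics/top.png",cv2.resize(b,(800,600)))
for n in ["guard_grip","nipple","gauge","dock","station","counter","oil","specimen","dishes","slidebox","tipbox"]:
  for c in ["scene","top"]:
    r=search_frame(c,n); print(n,c,[(np.round(np.array(x["extent"])*[560,420,560,420]).astype(int).tolist(),round(x["p"],2)) for x in r[:2]])
E
```

```text
pics
{'clock': np.float64(0.0), 'qpos': array([ 1.138,  0.522, -0.036,  1.6  ,  0.021,  1.021, -0.113]), 'qd': array([ 0.   ,  0.   ,  0.001,  0.   , -0.   ,  0.   ,  0.   ]), 'joint_efforts': array([ 0.0000e+00, -9.2713e+01,  1.9800e+00, -3.6994e+01,  1.8000e-02,
        8.0000e-03, -0.0000e+00]), 'position': array([ 0.222, -0.584,  0.239]), 'tool_rot': array([-3.14 ,  0.   ,  0.363]), 'force': array([-0.476,  0.209,  0.083]), 'moment': array([ 0.013,  0.005, -0.   ]), 'finger_force': np.float64(0.0), 'grip_width': np.float64(0.085)}
[[ 0.935  0.355 -0.   ]
 [ 0.355 -0.935  0.001]
 [-0.    -0.001 -1.   ]]
guard_grip scene [([354, 207, 372, 249], 0.8)]
guard_grip top [([222, 170, 235, 207], 0.58)]
nipple scene [([352, 209, 364, 248], 0.42)]
nipple top [([282, 233, 298, 242], 0.34)]
gauge scene [([205, 199, 221, 228], 0.77)]
gauge top []
dock scene [([205, 215, 230, 235], 0.51)]
dock top [([336, 188, 354, 205], 0.69)]
station scene [([321, 208, 397, 319], 0.86), ([463, 217, 498, 255], 0.16)]
station top [([200, 132, 259, 211], 0.58), ([224, 166, 231, 203], 0.26)]
counter scene [([285, 200, 302, 210], 0.5)]
counter top [([282, 232, 297, 244], 0.41), ([123, 209, 146, 239], 0.16)]
oil scene [([220, 238, 235, 260], 0.62)]
oil top []
specimen scene [([293, 258, 309, 280], 0.79)]
specimen top []
dishes scene [([407, 196, 442, 227], 0.9), ([208, 197, 218, 226], 0.56)]
dishes top [([166, 228, 189, 257], 0.8)]
slidebox scene [([463, 215, 498, 252], 0.72), ([121, 165, 154, 198], 0.5)]
slidebox top [([122, 208, 147, 239], 0.78)]
tipbox scene [([124, 166, 155, 194], 0.79)]
tipbox top [([421, 220, 448, 253], 0.77)]
```

View pics/scene.png

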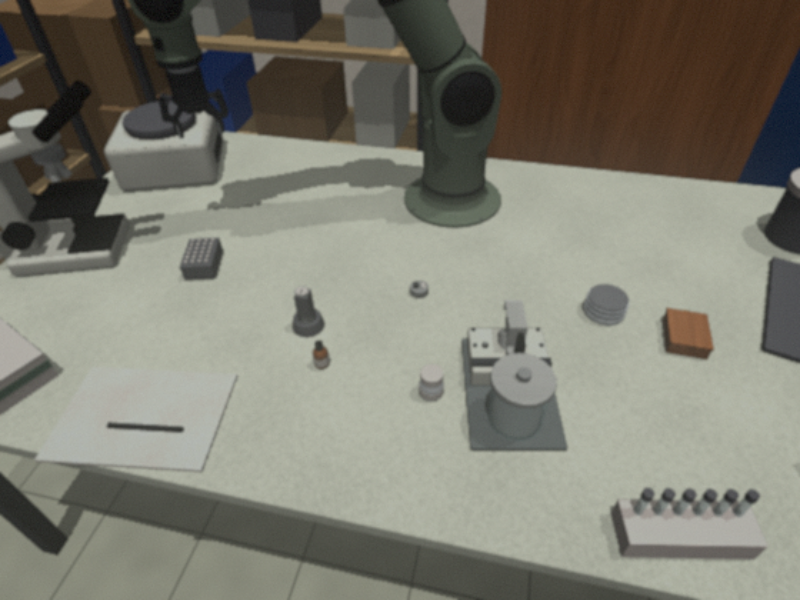

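View pics/top.png

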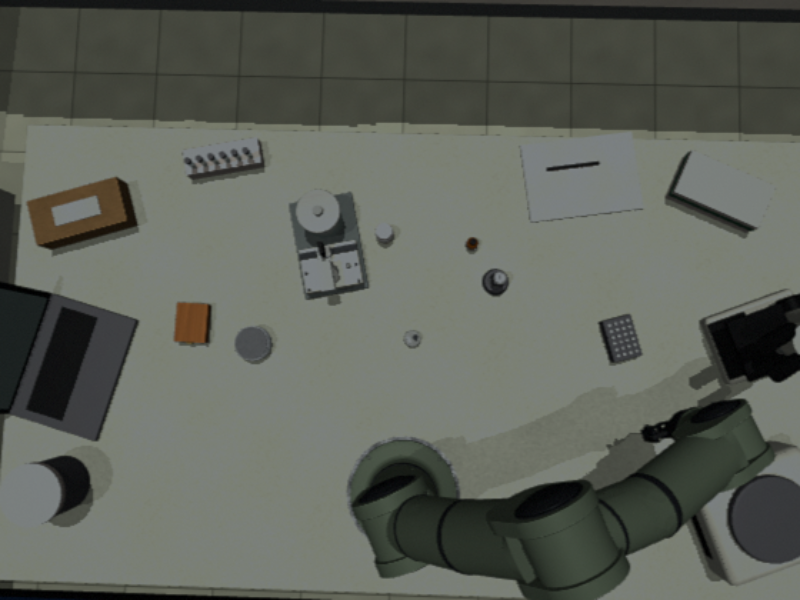

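The scene view shows the station at about (515,390) in the 800-wide picture, the gauge in its cup at (306,312), and the counter at (419,289). In the top view the base plate corners are about (290,202), (353,194), (368,290) and (305,299). The cup is at (495,281).

```bash
python3 - <<'E'
from h import *
f=.7
c=[atz("top",(u*f,v*f),.012) for u,v in [(290,202),(353,194),(368,290),(305,299)]]
for x in c: print(x.round(3))
ctr=np.mean(c,0); ax=(c[0]+c[1]-c[2]-c[3]); yaw=np.arctan2(ax[1],ax[0]); print("yaw",yaw, "origin",ctr[:2]-.07*np.array([np.cos(yaw),np.sin(yaw)]))
print("jar top",atz("top",(319*f,211*f),.15),"gauge top",atz("top",(499*f,278*f),.104),"cup",atz("top",(495*f,283*f),.014))
print("gaugetop tri",tri([ray("top",(499*f,278*f)),ray("scene",(304*f,292*f))]))
print("grip tri",tri([ray("top",(322*f,249*f)),ray("scene",(519*f,332*f))]))
for n in ("top","scene"):
  for nm,e in (("counter",None),): pass
print("counter",atz("top",(412*f,339*f),.014),"oil",atz("top",(472*f,244*f),.03),"spec",atz("top",(384*f,234*f),.03),"dishes",atz("top",(254*f,344*f),.03))
c=camera_params("wrist"); print(np.array(c["K"]).round(1),np.array(c["tool_from_camera"]).round(3))
E
```

```text
[0.749 0.319 0.012]
[0.775 0.152 0.012]
[0.52  0.104 0.012]
[0.492 0.269 0.012]
yaw 0.1901417401051408 origin [0.56525874 0.19790579]
jar top [0.69858148 0.2215284  0.15      ] gauge top [ 0.55040872 -0.22663185  0.104     ] cup [ 0.54716873 -0.22739188  0.014     ]
gaugetop tri (array([ 0.55032763, -0.22496127,  0.09628238]), [np.float64(0.002749498671135622), np.float64(0.002749498671135662)])
grip tri (array([0.60706075, 0.2140581 , 0.13476505]), [np.float64(0.0014269746166769802), np.float64(0.0014269746166769392)])
counter [ 0.39510659 -0.01443983  0.014     ] oil [ 0.64600848 -0.1640709   0.03      ] spec [0.66646576 0.06603114 0.03      ] dishes [0.37055236 0.39314601 0.03      ]
[[325.2   0.  286.6]
 [  0.  325.2 214.3]
 [  0.    0.    1. ]] [[ 0.    -0.961 -0.276  0.07 ]
 [ 1.    -0.     0.     0.   ]
 [-0.    -0.276  0.961 -0.135]
 [ 0.     0.     0.     1.   ]]
```

```bash
python3 -m creep '[[6.1,-4,0,1.24,1],[6.1,-4,0,1.24,1],[6.1,-4,0,1.24,1],[6.1,-4,0,1.24,1],[6.1,-4,0,1.24,1]]' 40
```

```text
clock: 1.82
position: [0.4063, -0.3297, 0.2396]
tool_rot: [3.141, -0.0, 0.19]
force: [0.9, -0.4, -0.7]
grip_width: 0.0855
finger_force: 0.0
```

```bash
python3 -c "
from h import *
print(toolpose())"
```

```text
(array([ 0.4062935 , -0.32969807,  0.23956978]), array([[ 9.82096755e-01,  1.88376523e-01,  4.99355779e-04],
       [ 1.88376723e-01, -9.82096766e-01, -3.91125282e-04],
       [ 4.16736875e-04,  4.78189876e-04, -9.99999799e-01]]))
```

```bash
python3 -m creep '[[1.5,-1.4,0,0,1],[1.5,-1.4,0,0,1],[1.5,-1.4,0,0,1],[1.5,-1.4,0,0,1],[1.5,-1.4,0,0,1]]'
python3 - <<'E'
from h import *
p=toolpose(); im=grab_frame("wrist"); print(p); np.savez("w1.npz",im=im,p=p[0],R=p[1])
cv2.imwrite("pics/w1.png",cv2.resize(im,(800,600)))
for n in ["gauge","dock"]:
    r=silhouettes("wrist",n)
    for x in r[:2]:
        m=x["mask"]; v,u=np.nonzero(m); print(n,round(x["p"],2),(np.array(x["extent"])*[560,420,560,420]).round(),u.mean().round(1),v.mean().round(1))
E
```

```text
clock: 2.45
position: [0.4772, -0.233, 0.2393]
tool_rot: [3.141, 0.0, 0.188]
force: [-0.8, 0.0, 0.4]
grip_width: 0.0854
finger_force: 0.0
(array([ 0.47720429, -0.23303606,  0.23931847]), array([[ 9.82429171e-01,  1.86635683e-01, -2.13115989e-04],
       [ 1.86635608e-01, -9.82429153e-01, -3.29390976e-04],
       [-2.70847470e-04,  2.83828272e-04, -9.99999923e-01]]))
gauge 0.56 [275.  98. 314. 134.] 294.7 117.7
dock 0.91 [261.  88. 324. 150.] 291.1 120.0
```

View pics/w1.png

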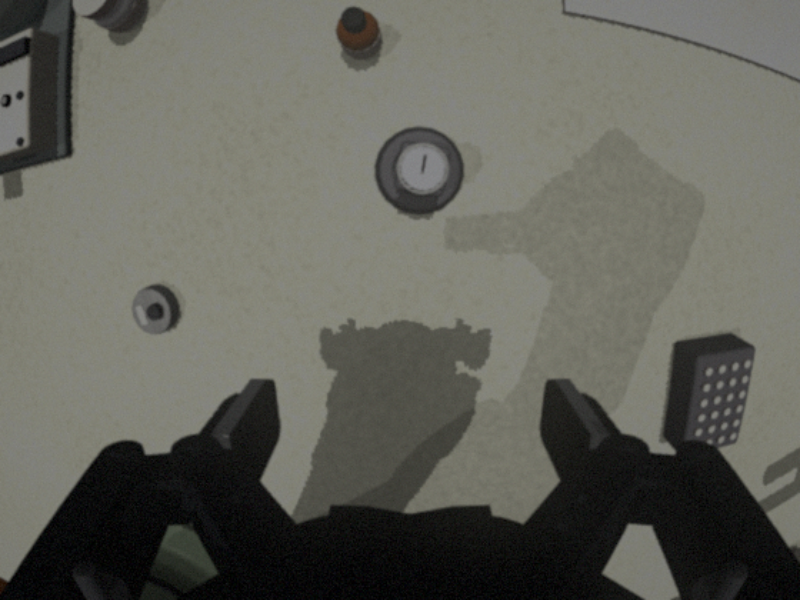

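The wrist view shows the gauge dial at (422,167) with the cup centred around it at (419,170). The oil bottle is at (357,30), the counter at (155,310), and the station at the upper left.

```bash
python3 -m creep '[[1.5,-6.3,0.4,0,1],[1.5,-6.3,0.4,0,1],[1.5,-6.3,0.4,0,1],[1.5,-6.3,0.4,0,1],[1.5,-6.3,0.4,0,1]]' | sed -n 2p
python3 -m creep '[[0.3,-1.3,-0.9,0,1],[0.3,-1.3,-0.9,0,1],[0.3,-1.3,-0.9,0,1],[0.3,-1.3,-0.9,0,1],[0.3,-1.3,-0.9,0,1]]'
python3 - <<'E'
from h import *
p=toolpose(); im=grab_frame("wrist"); print(p[0]); np.savez("w2.npz",im=im,p=p[0],R=p[1])
cv2.imwrite("pics/w2.png",cv2.resize(im,(800,600)))
for n in ["guard_grip","guard","nipple","station"]:
    r=silhouettes("wrist",n)
    for x in r[:2]:
        m=x["mask"]; v,u=np.nonzero(m); print(n,round(x["p"],2),(np.array(x["extent"])*[560,420,560,420]).round(),u.mean().round(1),v.mean().round(1))
E
```

```text
position: [0.4916, 0.0811, 0.2202]
clock: 3.85
position: [0.4945, 0.1583, 0.2735]
tool_rot: [3.141, 0.001, 0.188]
force: [1.1, -0.2, 0.3]
grip_width: 0.0855
finger_force: 0.0
[0.49450414 0.15834907 0.27347716]
guard_grip 0.93 [224.  43. 266. 180.] 245.6 115.4
guard 0.79 [224.  40. 266. 178.] 245.8 115.0
```

View pics/w2.png

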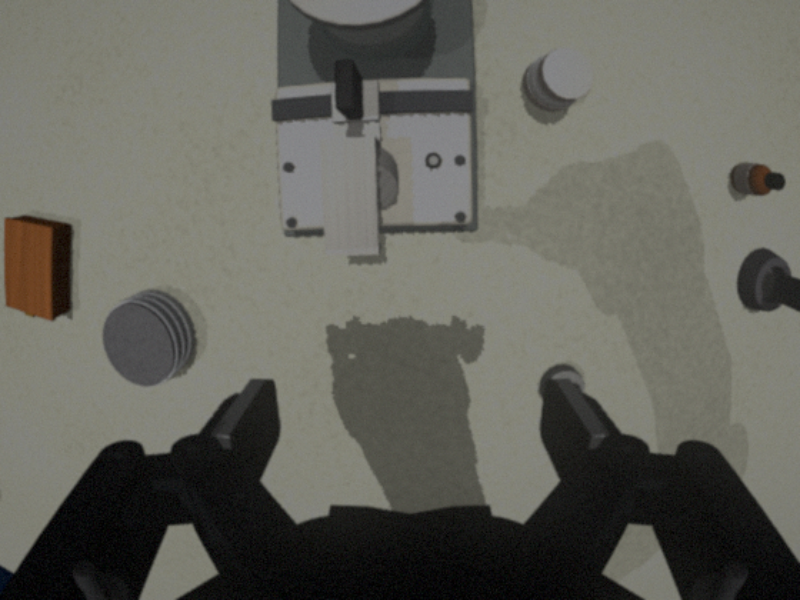

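The wrist view shows the guard's black grip at (347,88) and its hood from (325,135) to (380,255). The boss is half exposed at (388,180), and the four block screws are at (288,167), (291,222), (460,160) and (460,216).

```bash
cat >> h.py <<'E'
def load(f):
    d=np.load(f); return d["im"],(d["p"],d["R"])
def watz(uv,pose,z):
    o,d=wray(uv,pose); return o+d*(z-o[2])/d[2]
def st(o,yaw,P):
    c,s=np.cos(yaw),np.sin(yaw); return np.array([o[0],o[1],0])+np.array([[c,-s,0],[s,c,0],[0,0,1]])@np.asarray(P)
E
python3 - <<'E'
from h import *
im,p=load("w2.npz"); f=.7
S=[watz((u*f,v*f),p,.055) for u,v in [(288,167),(291,222),(460,160),(460,216)]]
for s in S: print(s.round(4))
ax=(S[0]+S[1]-S[2]-S[3]); yaw=np.arctan2(-ax[0],ax[1]); fx=S[0]+S[2]-S[1]-S[3]; print("yaw from lateral",yaw,"from fore",np.arctan2(fx[1],fx[0]), "width",np.linalg.norm(ax)/2,"depth",np.linalg.norm(fx)/2)
c=np.mean(S,0); print("centre",c)
yaw=.5*(yaw+np.arctan2(fx[1],fx[0]))
B=[watz((u*f,v*f),p,.055) for u,v in [(278,119),(475,110)]]; print("block side at step",B)
o=(.5652,.1979)
cr=cv2.resize(im[30:190,170:340],None,fx=3.5,fy=3.5,interpolation=cv2.INTER_CUBIC)
def dot(P,col):
    q=(wproj(P,p)-[170,30])*3.5; cv2.circle(cr,tuple(int(a) for a in q),3,col,-1)
for x in(-50,65):
  for y in (-75,75): dot(st(o,.19,[x/1e3,y/1e3,.055]),(0,0,255))
for x in(-60,200):
  for y in (-85,85): dot(st(o,.19,[x/1e3,y/1e3,.012]),(255,0,0))
for a in np.linspace(0,6.28,24): dot(st(o,.19,[.138+.055*np.cos(a),.055*np.sin(a),.143]),(0,255,255))
for x in(-16,16):
  for y in (-6,6): dot(st(o,.19,[.035+x/1e3,.009+y/1e3,.127]),(0,255,0)); 
cv2.imwrite("pics/w2c.png",cr)
E
```

```text
[0.5548 0.264  0.055 ]
[0.5128 0.2549 0.055 ]
[0.5826 0.1358 0.055 ]
[0.5406 0.1273 0.055 ]
yaw from lateral 0.21382817756116085 from fore 0.20654842209893462 width 0.1308929357662942 depth 0.04293503968313766
centre [0.54772204 0.19552088 0.055     ]
block side at step [array([0.59092817, 0.27860282, 0.055     ]), array([0.6229796 , 0.13207545, 0.055     ])]
```

View pics/w2c.png

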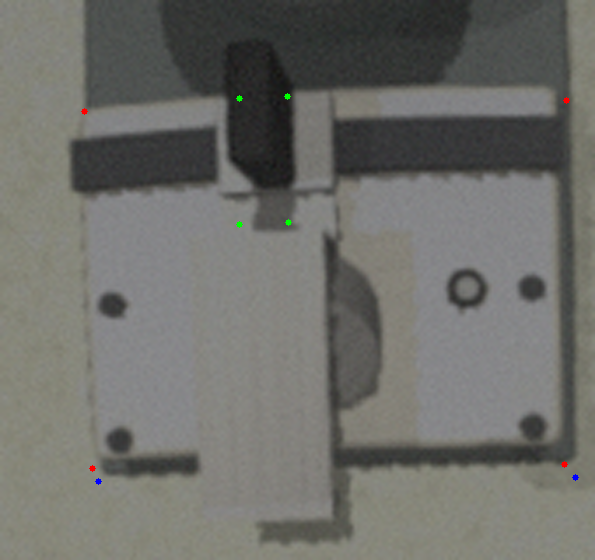

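The crop shows the block's top corners at (87,108), (556,88), (99,457) and (559,445), and the grip's top face from about (228,45) to (272,158). My station estimate needs a few millimetres' shift and about +0.015 rad of yaw.

```bash
python3 - <<'E'
from h import *
from scipy.optimize import least_squares
im,p=load("w2.npz")
C=np.array([(87,108),(556,88),(99,457),(559,445)])/3.5+[170,30]
L=[[.065,.075,.055],[.065,-.075,.055],[-.05,.075,.055],[-.05,-.075,.055]]
r=least_squares(lambda a: np.concatenate([wproj(st(a[:2],a[2],l),p)-c for l,c in zip(L,C)]),[.567,.198,.2])
print(r.x, r.fun.round(1)); o,yaw=r.x[:2],r.x[2]
g=np.array([250,101])/3.5+[170,30]
G=watz(g,p,.127); d=G-st(o,yaw,[0,0,0]); c,s=np.cos(yaw),np.sin(yaw)
print("grip",G,"in station",c*d[0]+s*d[1],-s*d[0]+c*d[1])
f=.7
print("tri grip",tri([wray(g,p),ray("scene",(519*f,331*f)),ray("top",(322*f,247*f))]))
T=p[1].T@(G-p[0]); print("tool delta to grip (m)",T,"units",T/.06)
im1,p1=load("w1.npz")
print("gauge dial tri w1/w?",tri([wray((422*f,167*f),p1),ray("scene",(304*f,291*f)),ray("top",(499*f,278*f))]))
print("cup rim z.028 ",watz((419*f,170*f),p1,.028))
E
```

```text
[0.56886486 0.19903349 0.20588153] [-2.  -1.   1.7 -0.9 -1.8  1.   1.9  1. ]
grip [0.61222137 0.21952626 0.127     ] in station 0.04663021530419075 0.011196603616042342
tri grip (array([0.61045054, 0.21464158, 0.14120105]), [np.float64(0.002520720131700944), np.float64(0.00028016484769875343), np.float64(0.002767960974851807)])
tool delta to grip (m) [ 0.12722488 -0.03817598  0.14632831] units [ 2.12041471 -0.63626635  2.43880522]
gauge dial tri w1/w? (array([ 0.5510194 , -0.22526173,  0.09921289]), [np.float64(0.002108369695977561), np.float64(0.0036749179775314444), np.float64(0.0019424595876984814)])
cup rim z.028  [ 0.55169826 -0.22657874  0.028     ]
```

```bash
python3 -m creep '[[1,-0.32,0,-0.13,1],[2.07,-0.64,0.4,-0.13,1],[2.07,-0.64,1.4,-0.13,1],[2.07,-0.64,1.4,-0.13,1],[2.07,-0.64,1.4,-0.13,1]]' | sed -n 2,3p
python3 - <<'E'
from h import *
p=toolpose(); im=grab_frame("wrist"); print(p[0]); np.savez("w3.npz",im=im,p=p[0],R=p[1])
cr=im[0:210,140:420].copy()
for x in(-16,16):
  for y in (-6,6):
    P=st((.5689,.1990),.206,[.0466+x/1e3,.0112+y/1e3,.127]); q=wproj(P,p)-[140,0]; cv2.circle(cr,tuple(int(a) for a in q),2,(0,255,0),-1)
cv2.imwrite("pics/w3.png",cv2.resize(cr,None,fx=2.8,fy=2.8,interpolation=cv2.INTER_CUBIC))
E
```

```text
position: [0.6095, 0.2207, 0.192]
tool_rot: [-3.141, -0.001, 0.207]
[0.60947158 0.22066648 0.1920069 ]
```

View pics/w3.png

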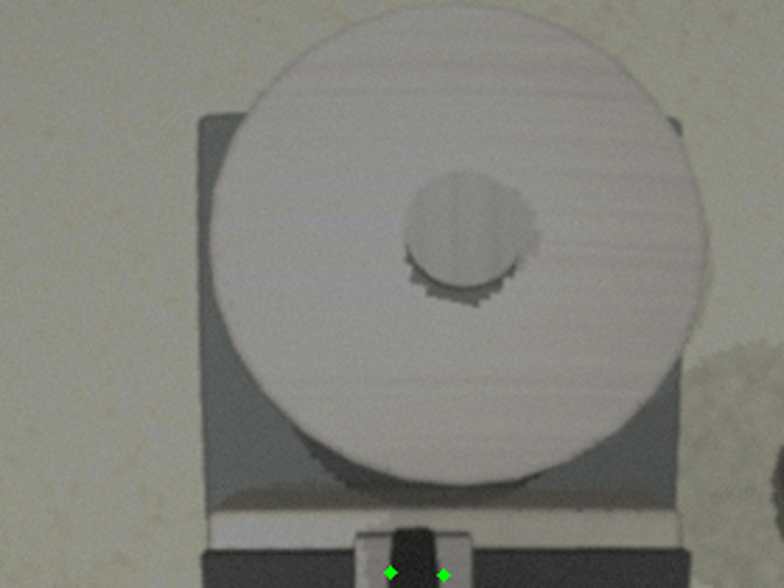

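The crop shows the jar lid centred at (463,240) and the grip's black back face at (415,555). Its top edge agrees with the predicted green dots at (390,572) and (443,575) to about 1 mm, so I can go down and close.

```bash
python3 -m creep '[[0,0,0.75,0,1],[0,0,1.47,0,1],[0,0,1.47,0,1],[0,0,1.47,0,0.1],[0,0,1.47,0,0]]' 40; python3 -m creep '[[0,0,0,0,0],[0,0,0,0,0],[0,0,0,0,0],[0,0,0,0,0]]'
```

```text
clock: 5.4
position: [0.6104, 0.2212, 0.1044]
tool_rot: [-3.141, -0.003, 0.208]
force: [-0.4, -0.3, 0.3]
grip_width: 0.0519
finger_force: 0.0
clock: 5.9
position: [0.6096, 0.2208, 0.1025]
tool_rot: [3.142, -0.001, 0.208]
force: [-1.2, -1.0, 7.1]
grip_width: 0.0114
finger_force: 41.5
```

```bash
python3 -m creep '[[0,-0.2,0,0,0],[0,-0.4,0,0,0],[0,-0.6,0,0,0],[0,-0.75,0,0,0],[0,-0.75,0,0,0]]'; python3 -m creep '[[0,-0.05,0,0,0],[0,-0.1,0,0,0],[0,-0.1,0,0,0]]'
```

```text
clock: 6.52
position: [0.5998, 0.266, 0.1024]
tool_rot: [-3.141, -0.0, 0.209]
force: [-2.7, 2.8, 7.1]
grip_width: 0.0114
finger_force: 41.5
clock: 6.9
position: [0.5992, 0.2689, 0.1024]
tool_rot: [3.139, 0.0, 0.207]
force: [-2.0, -10.7, 11.1]
grip_width: 0.0115
finger_force: 42.1
```

```bash
python3 -m creep '[[0,0,0,0,1],[0,0,0,0,1],[0,0,0,0,1],[0,0,-0.8,0,1],[0,0,-1.8,0,1]]'|sed -n 2p; python3 -m creep '[[0,0,-0.5,0,1],[-1.0,0.7,-0.5,0,1],[-2.1,1.4,-0.5,0,1],[-2.1,1.4,-0.5,0,1],[-2.1,1.4,-0.5,0,1]]'
python3 - <<'E'
from h import *
p=toolpose(); im=grab_frame("wrist"); print(p[0]); np.savez("w4.npz",im=im,p=p[0],R=p[1])
for n in ["nipple","guard_grip"]:
    r=silhouettes("wrist",n)
    for x in r[:2]:
        m=x["mask"]; v,u=np.nonzero(m); print(n,round(x["p"],2),(np.array(x["extent"])*[560,420,560,420]).round(),u.mean().round(1),v.mean().round(1))
o=(.5693,.1973)
q=wproj(st(o,.208,[-.035,0,.103]),p); print("pred tip",q)
a=(int(q[0])-60,int(q[1])-60); cr=cv2.resize(im[a[1]:a[1]+120,a[0]:a[0]+120],None,fx=5,fy=5,interpolation=cv2.INTER_CUBIC); print(a)
for P in ([-.035,0,.103],[-.0197,0,.075]): 
    k=(wproj(st(o,.208,P),p)-a)*5; cv2.circle(cr,tuple(int(b) for b in k),3,(0,255,0),-1)
cv2.imwrite("pics/w4.png",cr)
E
```

```text
position: [0.5981, 0.2706, 0.2101]
clock: 8.15
position: [0.4921, 0.1612, 0.2404]
tool_rot: [3.141, -0.001, 0.206]
force: [1.0, 0.6, -0.0]
grip_width: 0.0854
finger_force: 0.0
[0.49214698 0.161207   0.24042933]
nipple 0.51 [254. 125. 269. 152.] 260.5 141.0
guard_grip 0.55 [164.  36. 220. 185.] 189.0 112.0
pred tip [262.72530519 149.55588579]
(202, 89)
```

View pics/w4.png

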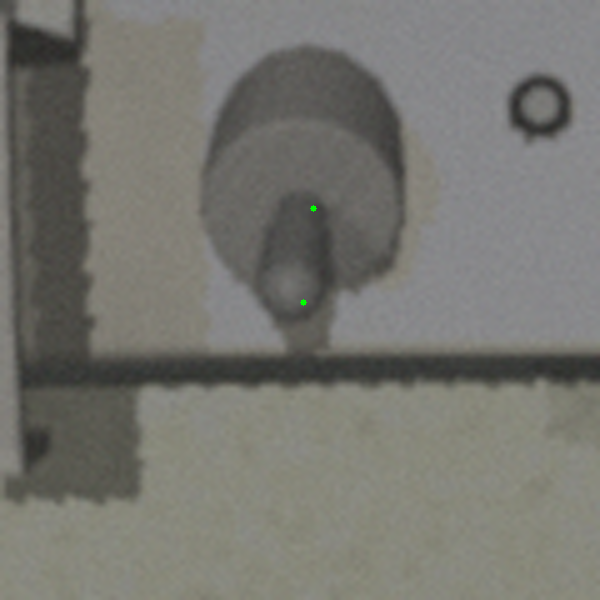

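The crop shows the nipple standing free: its foot is at about (300,197), the round head is centred at about (293,285), and the end is at 320. The hood is out of the way at the far left. The grip contact shows that the camera reads about 1.9 mm too far toward station −y, so I add that to camera estimates. I'll take a second view on the way to the gauge.

```bash
python3 -m creep '[[-0.1,0.8,0,0,1],[-0.2,1.5,0,0,1],[-0.2,1.5,0,0,1],[-0.2,1.5,0,0,1]]'|sed -n 2,3p
python3 - <<'E'
from h import *
from scipy.optimize import least_squares
p=toolpose(); im=grab_frame("wrist"); np.savez("w5.npz",im=im,p=p[0],R=p[1])
r=silhouettes("wrist","nipple"); im4,p4=load("w4.npz")
for x in r[:2]: print(round(x["p"],2),(np.array(x["extent"])*[560,420,560,420]).round())
for pp in (p4,p):
  for o in ((.5689,.1990),):
    print("pred head/foot",wproj(st(o,.207,[-.0321,0,.0977]),pp).round(1),wproj(st(o,.207,[-.0197,0,.075]),pp).round(1))
m=r[0]["mask"]; v,u=np.nonzero(m); 
k=v>v.max()-7; 
pts=np.c_[u,v].astype(np.float32); print(cv2.fitEllipse(pts), [ (int(a),int(u[v==a].min()),int(u[v==a].max())) for a in np.unique(v)][::3])
a=(int(u.mean())-50,int(v.mean())-45)
cv2.imwrite("pics/w5.png",cv2.resize(im[a[1]:a[1]+90,a[0]:a[0]+100],None,fx=6,fy=6,interpolation=cv2.INTER_CUBIC)); print(a)
E
python3 -m creep '[[0.7,2.5,-0.2,0,1],[0.7,2.5,-0.2,0,1],[0.7,5,-0.2,0,1],[0.7,5,-0.2,0,1],[0.7,5,-0.2,0,1]]'
```

```text
position: [0.5, 0.073, 0.2396]
tool_rot: [-3.141, 0.0, 0.208]
0.59 [155. 117. 177. 143.]
0.59 [507. 188. 560. 228.]
pred head/foot [261.1 145.8] [262.8 130.7]
pred head/foot [163.2 137. ] [171.3 122.9]
((164.94024658203125, 131.692138671875), (11.047136306762695, 22.68572235107422), 30.847414016723633) [(119, 170, 170), (122, 165, 173), (125, 162, 174), (128, 160, 173), (131, 158, 172), (134, 157, 170), (137, 156, 168), (140, 156, 167), (143, 159, 164)]
(114, 86)
clock: 9.52
position: [0.6035, -0.2141, 0.2517]
tool_rot: [-3.141, -0.0, 0.209]
force: [0.1, 1.0, -0.1]
grip_width: 0.0855
finger_force: 0.0
```

```bash
python3 -m creep '[[-0.8,0,0.5,0,1],[-1.55,0,1.2,0,1],[-1.55,0,1.2,0,1],[-1.55,0,1.2,0,1]]'|sed -n 2,3p
python3 - <<'E'
from h import *
p=toolpose(); im=grab_frame("wrist"); np.savez("w6.npz",im=im,p=p[0],R=p[1]); print(p[0])
for n in ("gauge","dock"):
  r=silhouettes("wrist",n)
  for x in r[:2]:
    m=x["mask"]; v,u=np.nonzero(m); print(n,round(x["p"],2),(np.array(x["extent"])*[560,420,560,420]).round(),u.mean(),v.mean())
q=wproj([.5515,-.2265,.104],p); a=(int(q[0])-60,max(0,int(q[1])-50)); print(q,a)
cv2.imwrite("pics/w6.png",cv2.resize(im[a[1]:a[1]+110,a[0]:a[0]+120],None,fx=5,fy=5,interpolation=cv2.INTER_CUBIC))
E
```

```text
position: [0.5129, -0.2313, 0.1803]
tool_rot: [3.142, -0.001, 0.209]
[ 0.51292398 -0.23133814  0.18025113]
gauge 0.97 [266. 138. 313. 190.] 291.4203102961918 166.43864598025388
gauge 0.36 [ 68. 235. 101. 273.] 85.25244618395304 254.57827788649706
dock 0.59 [254. 122. 328. 183.] 288.2242194891202 143.80558183538315
[290.89310429 170.79279525] (230, 120)
```

View pics/w6.png

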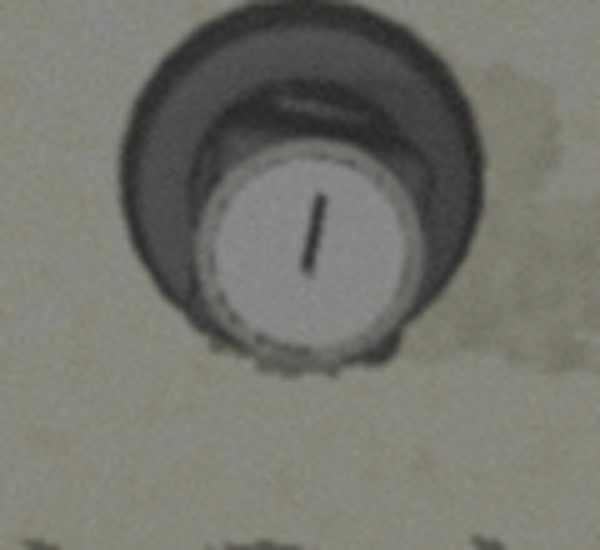

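The crop shows the dial centred at (312,250). The needle runs from (307,270) to (321,195), so the gauge is turned about 0.18 rad from the tool. The cup is behind it at (303,175).

```bash
python3 - <<'E'
from h import *
im,p=load("w6.npz"); im1,p1=load("w1.npz")
D=watz((292.4,170),p,.104); print("dial cam",D, "tri", tri([wray((292.4,170),p),wray((422*.7,167*.7),p1)]))
C=watz((230+303/5,120+175/5),p,.02); print("cup",C)
t=p[1].T@(D-p[0]); t[1]-=.0019; t[2]=p[0][2]-.059; print(t/.06)
E
```

```text
dial cam [ 0.55222103 -0.2273551   0.104     ] tri (array([ 0.55243872, -0.226902  ,  0.10599124]), [np.float64(0.00036265117858101084), np.float64(0.0003626511785810467)])
cup [ 0.5539624  -0.22682197  0.02      ]
[0.65319149 0.03921225 2.02085224]
```

```bash
python3 -m creep '[[0.65,0.04,0,1.2,1],[0.65,0.04,0.5,1.2,1],[0.65,0.04,1.3,1.2,1],[0.65,0.04,2.02,1.2,1],[0.65,0.04,2.02,1.2,1]]' 25;  python3 -m creep '[[0,0,0,0,0.2],[0,0,0,0,0.2],[0,0,0,0,0.2],[0,0,0,0,0.2],[0,0,0,0,0.2]]' 25; python3 -m creep '[[0,0,0,0,0],[0,0,0,0,0],[0,0,0,0,0]]' 25
```

```text
clock: 10.8
position: [0.5495, -0.2253, 0.0566]
tool_rot: [-3.14, 0.004, 0.041]
force: [-1.0, 0.9, 0.3]
grip_width: 0.0852
finger_force: 0.0
clock: 11.42
position: [0.5509, -0.2266, 0.0599]
tool_rot: [3.141, -0.002, 0.04]
force: [-2.1, 0.3, 10.0]
grip_width: 0.0296
finger_force: 28.1
clock: 11.8
position: [0.5509, -0.2266, 0.0599]
tool_rot: [3.141, -0.002, 0.04]
force: [-1.3, 1.3, 9.9]
grip_width: 0.0298
finger_force: 28.1
```

```bash
python3 -m creep '[[0,0,-0.17,0,0],[0,0,-0.17,0,0],[-0.1,0,-0.17,0,0],[-0.2,0,-0.17,0,0],[-0.28,0,-0.17,0,0]]' 25;  python3 -m creep '[[-0.08,0,0,0,0],[-0.16,0,0,0,0],[-0.16,0,0,0,0]]' 25
python3 - <<'E'
from h import *
p=toolpose(); im=grab_frame("wrist"); np.savez("w7.npz",im=im,p=p[0],R=p[1]); print(p)
for n in ("gauge","dock"):
  r=silhouettes("wrist",n)
  for x in r[:2]:
    m=x["mask"]; v,u=np.nonzero(m); print(n,round(x["p"],2),(np.array(x["extent"])*[560,420,560,420]).round(),u.mean(),v.mean())
cv2.imwrite("pics/w7.png",cv2.resize(im[140:400,180:400],None,fx=2.7,fy=2.3,interpolation=cv2.INTER_CUBIC))
P=lambda l:wproj(p[0]+p[1]@np.array(l),p)
for th in (0,.3,.5):
  z=np.array([-np.sin(th),0,-np.cos(th)]); g=np.array([0,0,-.011])
  print(th,"dial",P(g+.033*z),"mouth",P(g-.063*z))
E
```

```text
clock: 12.42
position: [0.5336, -0.227, 0.069]
tool_rot: [3.142, -0.001, 0.04]
force: [4.3, 1.5, -1.1]
grip_width: 0.0295
finger_force: 25.1
clock: 12.8
position: [0.5233, -0.2275, 0.0687]
tool_rot: [-3.141, 0.001, 0.04]
force: [2.4, 0.7, -2.4]
grip_width: 0.0302
finger_force: 25.3
(array([ 0.52331871, -0.22747824,  0.06872079]), array([[ 9.99198520e-01,  4.00212001e-02, -7.87530380e-04],
       [ 4.00213402e-02, -9.99198812e-01,  1.62866117e-04],
       [-7.80381323e-04, -1.94253605e-04, -9.99999677e-01]]))
gauge 0.94 [243. 182. 329. 359.] 286.389640382712 279.0596337842296
dock 0.76 [230. 135. 343. 235.] 286.6976135040745 176.8416763678696
0 dial [285.08850278 335.73891016] mouth [285.76719623 239.43292637]
0.3 dial [285.16855481 353.99597463] mouth [285.73119627 211.41966773]
0.5 dial [285.2310678  361.45429352] mouth [285.6942712  193.97407635]
```

View pics/w7.png

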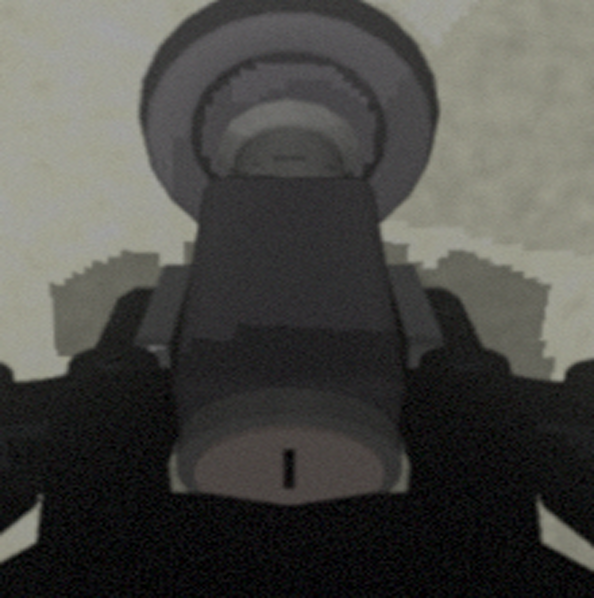

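The picture shows the gauge tilted in the jaws with its top towards the robot. The grip's lower back edge is at y=178 (x 202 to 372), and the needle runs from (288,450) to (288,487). I'll fit the tilt from these.

```bash
cat >> h.py <<'E'
from scipy.optimize import least_squares
def tilt(p,obs):
    """obs: list of (gauge point, u or None, v or None); returns theta, s (grasp height on gauge), e (x offset), b (y bias)"""
    def res(a):
        th,s,e,b=a; xg=np.array([np.cos(th),0,-np.sin(th)]); zg=np.array([-np.sin(th),0,-np.cos(th)]); yg=np.array([0,1,0])
        out=[(s-.063)*300,e*300]
        for (x,y,z),u,v in obs:
            q=wproj(p[0]+p[1]@(np.array([e,b,-.011])+xg*x+yg*y+zg*(z-s)),p)
            if u is not None: out.append(q[0]-u)
            if v is not None: out.append(q[1]-v)
        return out
    r=least_squares(res,[.4,.063,0,0]); return r.x,r.fun
E
python3 - <<'E'
from h import *
im,p=load("w7.npz")
X=lambda c:180+c/2.7; V=lambda c:140+c/2.3
obs=[((.015,-.015,.032),X(202),V(178)),((.015,.015,.032),X(372),V(178)),((.0067,0,.096),None,V(450)),((-.0024,0,.096),None,V(487))]
x,f=tilt(p,obs); print(x.round(4),np.round(f,1))
x,f=tilt(p,obs[:2]); print(x.round(4),np.round(f,1))
x,f=tilt(p,obs[2:]); print(x.round(4),np.round(f,1))
E
```

```text
[0.2571 0.0621 0.0031 0.0004] [-0.3  0.9  0.3  0.1 -0.3  0.1  0.5 -0.5]
[3.77e-01 6.34e-02 3.00e-04 4.00e-04] [ 0.1  0.1 -0.   0.   0.   0. ]
[ 0.196   0.063   0.     -0.0166] [ 0.  0.  0. -0.]
```

```bash
python3 - <<'E'
from h import *
im,p=load("w7.npz"); g=cv2.cvtColor(im,cv2.COLOR_BGR2GRAY).astype(float); g=cv2.GaussianBlur(g,(3,3),.6)
pr=g[:,285:289].mean(1); print("needle col",[(v,int(pr[v])) for v in range(326,362)])
pl=np.r_[g[:,270:280].mean(1)]; print("beside",[(v,int(pl[v])) for v in range(300,366,2)])
pr=g[:,275:297].mean(1); print("upper",[(v,int(pr[v])) for v in range(176,226,2)])
for v in (219,225,240,260,275): print(v,[int(a) for a in g[v,240:262]],[int(a) for a in g[v,310:334]])
im,p=load("w6.npz"); g=cv2.cvtColor(im,cv2.COLOR_BGR2GRAY).astype(float)
c=g[150:182,285:300]; 
print(c.astype(int))
E
```

```text
needle col [(326, 63), (327, 68), (328, 70), (329, 71), (330, 71), (331, 70), (332, 70), (333, 70), (334, 63), (335, 44), (336, 28), (337, 19), (338, 19), (339, 23), (340, 25), (341, 24), (342, 25), (343, 25), (344, 23), (345, 22), (346, 23), (347, 23), (348, 23), (349, 24), (350, 26), (351, 33), (352, 49), (353, 64), (354, 70), (355, 71), (356, 70), (357, 69), (358, 62), (359, 40), (360, 17), (361, 10)]
beside [(300, 30), (302, 31), (304, 32), (306, 34), (308, 37), (310, 43), (312, 46), (314, 47), (316, 46), (318, 47), (320, 47), (322, 51), (324, 53), (326, 59), (328, 66), (330, 70), (332, 71), (334, 70), (336, 71), (338, 71), (340, 69), (342, 70), (344, 69), (346, 70), (348, 69), (350, 70), (352, 70), (354, 70), (356, 61), (358, 27), (360, 11), (362, 11), (364, 9)]
upper [(176, 76), (178, 75), (180, 72), (182, 73), (184, 91), (186, 105), (188, 106), (190, 106), (192, 105), (194, 97), (196, 82), (198, 74), (200, 73), (202, 72), (204, 72), (206, 72), (208, 66), (210, 70), (212, 72), (214, 72), (216, 61), (218, 49), (220, 49), (222, 49), (224, 49)]
219 [88, 80, 82, 80, 75, 71, 71, 74,
[... 2262 characters left out ...]
4 136]
 [134 135 135 135 129  95  58  66 119 132 135 133 137 135 138]
 [135 133 135 135 128  88  54  72 120 134 135 134 136 135 135]
 [132 134 136 134 125  93  71  88 121 134 134 136 132 136 132]
 [134 137 135 134 131 110  96 103 127 135 137 133 135 133 135]
 [135 136 132 135 133 130 115 115 127 135 135 134 133 132 133]
 [132 132 135 137 134 132 128 132 133 133 137 135 135 131 137]
 [135 133 134 133 131 136 131 131 137 133 134 132 136 137 131]
 [132 134 135 134 135 138 132 133 134 133 134 135 133 132 132]
 [133 136 134 130 135 132 133 140 135 132 133 132 134 137 133]
 [135 133 135 133 134 137 133 131 137 134 134 134 132 134 135]
 [134 137 134 135 136 130 133 132 135 134 131 132 135 133 136]]
```

```bash
python3 -m creep '[[-0.1,0,0,0,0],[-0.2,0,0,0,0],[-0.2,0,0,0,0]]' 25; python3 -m creep '[[0,0,0,0,0],[0,0,-0.3,0,0],[0,0,-0.8,0,0],[0,0,-1.3,0,0],[0,0,-1.3,0,0]]' 60
python3 - <<'E'
from h import *
p=toolpose(); im=grab_frame("wrist"); np.savez("w8.npz",im=im,p=p[0],R=p[1]); print(p[0])
r=silhouettes("wrist","gauge")
for x in r[:1]:
    m=x["mask"]; v,u=np.nonzero(m); print(round(x["p"],2),(np.array(x["extent"])*[560,420,560,420]).round(),u.mean(),v.mean())
    print([(int(a),int(u[v==a].min()),int(u[v==a].max())) for a in np.unique(v)][::4])
g=cv2.cvtColor(im,cv2.COLOR_BGR2GRAY).astype(float); g=cv2.GaussianBlur(g,(3,3),.6)
pr=g[:,284:289].mean(1); print("col",[(v,int(pr[v])) for v in range(150,225,2)],[(v,int(pr[v])) for v in range(300,370)])
cr=cv2.resize(im[130:390,180:400],None,fx=2.7,fy=2.3,interpolation=cv2.INTER_CUBIC); cv2.imwrite("pics/w8.png",cr)
E
```

```text
clock: 13.32
position: [0.5117, -0.228, 0.0689]
tool_rot: [-3.142, 0.0, 0.04]
force: [1.2, 0.3, -1.7]
grip_width: 0.03
finger_force: 25.6
clock: 13.95
position: [0.5124, -0.2284, 0.1489]
tool_rot: [3.14, -0.002, 0.04]
force: [-0.3, 0.0, -2.8]
grip_width: 0.0291
finger_force: 64.0
[ 0.51244055 -0.22842661  0.14892762]
0.84 [245. 163. 326. 360.] 286.5868314020413 271.1190238661653
[(166, 286, 286), (170, 273, 300), (174, 267, 306), (178, 263, 309), (182, 261, 312), (186, 260, 313), (190, 260, 312), (194, 261, 311), (198, 264, 309), (202, 265, 307), (206, 265, 307), (210, 258, 315), (214, 255, 318), (218, 254, 319), (222, 254, 319), (226, 253, 319), (230, 253, 319), (234, 252, 319), (238, 252, 320), (242, 252, 321), (246, 251, 322), (250, 250, 322), (254, 250, 323), (258, 249, 323), (262, 249, 324), (266, 248, 324), (270, 248, 325), (274, 248, 325), (278, 248, 325), (282, 249, 326), (286, 248, 326), (290, 248, 326), (294, 247, 326), (298, 247, 327), (302, 246, 327), (306, 247, 328), (310, 246, 329), (314, 245, 329), (318, 245, 328), (322, 246, 327), (326, 248, 327), (330, 249, 326), (33
[... 607 characters left out ...]
 30), (306, 29), (307, 30), (308, 30), (309, 30), (310, 30), (311, 29), (312, 32), (313, 32), (314, 32), (315, 36), (316, 36), (317, 38), (318, 42), (319, 47), (320, 48), (321, 48), (322, 47), (323, 48), (324, 48), (325, 48), (326, 48), (327, 47), (328, 48), (329, 47), (330, 48), (331, 49), (332, 49), (333, 51), (334, 56), (335, 61), (336, 64), (337, 65), (338, 66), (339, 66), (340, 66), (341, 66), (342, 58), (343, 39), (344, 29), (345, 27), (346, 25), (347, 26), (348, 27), (349, 26), (350, 25), (351, 24), (352, 27), (353, 30), (354, 36), (355, 49), (356, 64), (357, 72), (358, 65), (359, 43), (360, 21), (361, 8), (362, 9), (363, 8), (364, 9), (365, 9), (366, 9), (367, 9), (368, 9), (369, 9)]
```

```bash
python3 - <<'E'
from h import *
im,p=load("w8.npz")
A=[((.016,0,0.0005),None,165.3)]; B=[((.015,0,.032),None,207.6)]; C=[((.0077,0,.096),None,342.8),((-.0027,0,.096),None,355.1)]; W=[((0,-.016,0.001),259.8,None),((0,.016,0.001),313.5,None)]
for o in (A+B+C+W,A+B+C,A+C+W,A+B+W,A+B,A+C): x,f=tilt(p,o); print(x.round(4),np.round(f,1))
im,p=load("w7.npz")
x,f=tilt(p,[((.015,0,.032),None,216.7),((.0077,0,.096),None,335.1),((-.0027,0,.096),None,352.)]); print("w7",x.round(3),np.round(f,1))
E
```

```text
[0.4908 0.0652 0.0023 0.0005] [ 0.7  0.7  0.7 -0.4  1.  -1.1 -1.3  1.3]
[ 0.4897  0.0641  0.0031 -0.0167] [ 0.3  0.9  0.6 -0.5  1.  -1. ]
[0.487  0.0647 0.0029 0.0005] [ 0.5  0.9  0.4  0.8 -1.1 -1.3  1.3]
[5.085e-01 6.660e-02 9.000e-04 5.000e-04] [ 1.1  0.3  0.3 -0.1 -1.2  1.2]
[ 0.7727  0.0643  0.0014 -0.1797] [ 0.4  0.4 -0.   0.1]
[0.4791 0.0637 0.0039 0.0005] [ 0.2  1.2  0.2  0.7 -0.9]
w7 [0.283 0.063 0.002 0.001] [ 0.1  0.7  0.1  0.2 -0.3]
```

```bash
python3 -m creep '[[0,0,-0.85,0,0],[0,-1,-0.85,-0.4,0],[0,-2,-0.85,-0.8,0],[0,-3,-0.85,-1.2,0],[0,-4,-0.85,-1.2,0]]' 80|sed -n 2,3p; python3 -c "
from h import *
p=toolpose(); T=st((.5685,.2009),.207,[-.0749,0,.200]); d=p[1].T@(T-p[0]); print(p[0],T,d/.06)"
```

```text
position: [0.5013, 0.0135, 0.1969]
tool_rot: [-3.141, 0.002, 0.208]
[0.50132528 0.01353567 0.19686618] [0.49519897 0.18550619 0.2       ] [ 0.49315168 -2.82527315 -0.05241903]
```

```bash
python3 -m creep '[[0.49,-0.9,0,0,0],[0.49,-1.7,0,0,0],[0.49,-2.15,0.3,0,0],[0.49,-2.15,0.58,0,0],[0.49,-2.15,0.58,0,0]]' 80|sed -n 2,5p; python3 - <<'E'
from h import *
p=toolpose(); im=grab_frame("wrist"); np.savez("w9.npz",im=im,p=p[0],R=p[1]); print(p[0])
for n in ("nipple","gauge"):
  r=silhouettes("wrist",n)
  for x in r[:2]:
    m=x["mask"]; v,u=np.nonzero(m); print(n,round(x["p"],2),(np.array(x["extent"])*[560,420,560,420]).round(),u.mean(),v.mean())
    if n=="nipple": print([(int(a),int(u[v==a].min()),int(u[v==a].max())) for a in np.unique(v)][::3])
for o in ((.5689,.1990),(.5685,.2009)):
  for l in ([-.035,0,.103],[-.0321,0,.0977],[-.0197,0,.075]): print(wproj(st(o,.207,l),p).round(1))
q=wproj(st((.5685,.2009),.207,[-.035,0,.103]),p); a=(int(q[0])-50,int(q[1])-70); print(a)
cv2.imwrite("pics/w9.png",cv2.resize(im[a[1]:a[1]+140,a[0]:a[0]+190],None,fx=4.2,fy=4.2,interpolation=cv2.INTER_CUBIC))
E
```

```text
position: [0.5035, 0.1431, 0.1613]
tool_rot: [3.141, 0.004, 0.207]
force: [-0.2, -0.1, -1.5]
grip_width: 0.0293
[0.50352514 0.14306859 0.16129487]
nipple 0.91 [210. 139. 234. 174.] 220.13400335008376 158.82412060301507
[(140, 221, 226), (143, 218, 229), (146, 217, 229), (149, 215, 229), (152, 213, 230), (155, 212, 230), (158, 211, 230), (161, 210, 229), (164, 209, 228), (167, 209, 227), (170, 209, 227), (173, 211, 225), (176, 215, 220)]
nipple 0.4 [555. 216. 558. 250.] 556.9936305732484 230.59235668789808
[(213, 559, 559), (216, 557, 559), (219, 556, 559), (222, 555, 559), (225, 555, 559), (228, 554, 559), (231, 554, 559), (234, 554, 559), (237, 554, 559), (240, 555, 559), (243, 556, 559), (246, 558, 559)]
gauge 0.94 [241. 164. 329. 359.] 286.59755548890223 271.1883623275345
[217.9 172.4]
[219.5 166.5]
[225.5 144.2]
[214.8 172.5]
[216.5 166.6]
[222.7 144.3]
(164, 102)
```

View pics/w9.png

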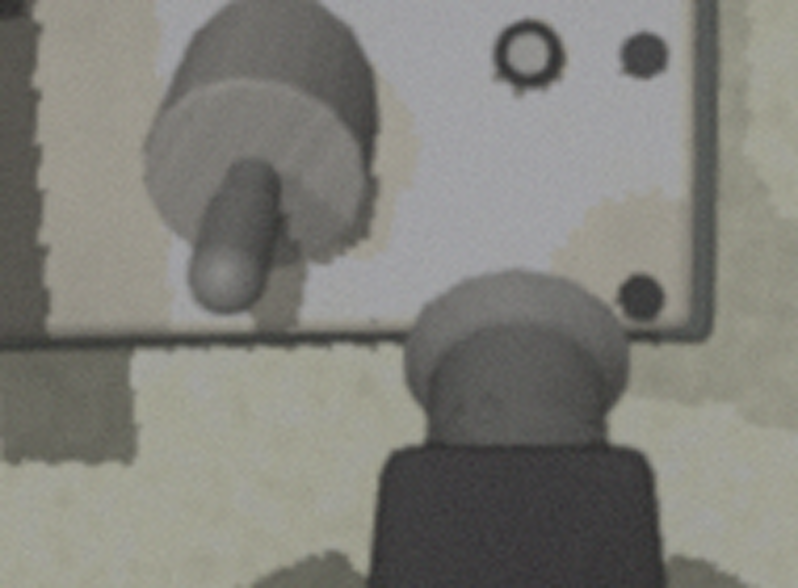

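The crop shows the nipple head at (225,275), within about 1 px of the prediction. The gauge's bell is tilted at (517,330), and the boss and block are clear of it. Now to the standoff on the nipple's axis.

```bash
python3 - <<'E'
from h import *
p=toolpose()
for l in ([-.0749,0,.1617],): print(p[1].T@(st((.5685,.2009),.207,l)-p[0])/.06)
E
```

```text
[-0.01206359 -0.72307304  0.02567845]
```

```bash
python3 -m creep '[[0,-0.4,0,0,0],[-0.01,-0.72,0.02,0,0],[-0.01,-0.72,0.02,0,0],[0.07,-0.72,0.17,0,0],[0.15,-0.72,0.31,0,0]]' 80; python3 -m creep '[[0,0,0,0,0]]'; python3 -c "
from h import *
p=toolpose(); c,s=np.cos(.207),np.sin(.207); d=p[0]-np.array([.5685,.2009,0]); print('TCP station',c*d[0]+s*d[1],-s*d[0]+c*d[1],d[2])"
```

```text
clock: 16.08
position: [0.505, 0.1873, 0.1439]
tool_rot: [3.141, -0.0, 0.206]
force: [0.4, -0.3, -2.0]
grip_width: 0.0291
finger_force: 80.8
clock: 16.2
position: [0.5044, 0.1877, 0.1435]
tool_rot: [3.141, 0.001, 0.207]
force: [-0.1, 0.2, -2.5]
grip_width: 0.0292
finger_force: 80.8
TCP station -0.06541551433548624 0.00020091953207729447 0.1434818033646701
```

```bash
python3 -m creep '[[0.03,0,0.06,0,0],[0.06,0,0.12,0,0],[0.1,0,0.175,0,0],[0.1,0,0.175,0,0]]' 80; python3 -m creep '[[0.02,0,0.04,0,0],[0.04,0,0.08,0,0],[0.04,0,0.08,0,0]]'
```

```text
clock: 16.7
position: [0.5098, 0.1888, 0.1333]
tool_rot: [3.141, 0.002, 0.207]
force: [-1.2, -5.4, -8.1]
grip_width: 0.029
finger_force: 80.3
clock: 17.08
position: [0.5119, 0.1893, 0.1291]
tool_rot: [3.141, 0.002, 0.207]
force: [-8.4, -6.9, 5.6]
grip_width: 0.0295
finger_force: 81.5
```

```bash
python3 -m creep '[[-0.01,0.025,0,0,0],[-0.01,0.025,0,0,0]]' 80|sed -n 2,4p; python3 -m creep '[[0.02,0,0.04,0,0],[0.04,0,0.08,0,0],[0.06,0,0.115,0,0],[0.08,0,0.145,0,0],[0.08,0,0.145,0,0]]'
```

```text
position: [0.5117, 0.1889, 0.1295]
tool_rot: [-3.141, 0.001, 0.208]
force: [-8.5, -0.1, 5.6]
clock: 17.95
position: [0.5162, 0.19, 0.1209]
tool_rot: [-3.141, 0.001, 0.208]
force: [-9.8, -0.6, 10.7]
grip_width: 0.029
finger_force: 82.7
```

```bash
python3 - <<'E'
from h import *
p=toolpose(); im=grab_frame("wrist"); np.savez("w10.npz",im=im,p=p[0],R=p[1])
im8,p8=load("w8.npz"); im9,p9=load("w9.npz")
for i in (im8,im9,im):
  g=cv2.GaussianBlur(cv2.cvtColor(i,cv2.COLOR_BGR2GRAY),(3,3),.6).astype(float); pr=g[:,284:289].mean(1)
  def cross(a,b,up):
    s=pr[a:b]; t=(s.min()+s.max())/2; k=np.nonzero((s[:-1]<t)!=(s[1:]<t))[0]; return [round(a+j+(t-s[j])/(s[j+1]-s[j]),1) for j in k]
  print("needle",cross(337,358,0),"edge",cross(200,214,0))
# pin: where is the ring expected with z offset 0 / 8 mm (ring seen in w9 at crop (529,55))
P=watz((164+529/4.2,102+55/4.2),p9,.057); print(P.round(4)); 
for z in (0,.008): print(z,wproj(P+[0,0,z],p).round(1))
q=wproj(P,p).astype(int); g=cv2.cvtColor(im,cv2.COLOR_BGR2GRAY); print(q); print(g[q[1]-16:q[1]+12,q[0]-12:q[0]+14])
E
```

```text
needle [np.float64(342.5), np.float64(354.9)] edge [np.float64(207.4)]
needle [np.float64(342.5), np.float64(354.9)] edge [np.float64(207.3)]
needle [np.float64(342.4), np.float64(354.7)] edge [np.float64(207.4)]
[0.578  0.1557 0.057 ]
0 [360.5 151.1]
0.008 [363.4 152.3]
[360 151]
[[170 173 171 174 175 170 171 171 169 171 171 170 171 171 173 174 173 171
  172 171 172 170 172 173 170 173]
 [172 172 170 171 173 172 170 173 170 171 172 171 172 172 172 171 172 174
  175 174 173 171 171 171 173 173]
 [172 173 174 174 171 175 172 171 173 171 170 174 174 172 169 175 170 174
  173 171 173 172 169 169 173 173]
 [176 171 172 173 172 174 173 171 171 173 172 172 173 173 171 172 172 173
  173 175 172 174 173 173 174 171]
 [173 172 172 172 172 169 171 173 175 171 172 173 169 173 172 174 176 173
  173 173 172 172 175 170 174 172]
 [171 169 172 173 172 176 172 167 170 162 155 154 157 156 161 167 171 175
  172 173 171 169 172 171 170 171]
 [176 170 174 173 172 170 165 160 146 127 114 107 107 119 128 143 152 159
  164 173 174 175 174 171 172 169]
 [171 168 171 173 172 159 140 123  95  79  64  67  69  
[... 1534 characters left out ...]
40 141 140
  142 139 137 154 163 163 160 164]
 [172 169 153 129 108  85  75  60  58  55  55  65  80 102 128 128 135 130
  127 130 141 157 163 164 161 162]
 [170 168 169 153 138 135 118  87  68  60  49  54  58  67  82  93  99 101
  106 124 152 159 164 164 165 164]
 [171 173 175 167 167 164 158 121  87  73  70  68  63  60  65  69  84 112
  134 151 160 161 163 159 164 161]
 [173 168 172 172 173 174 165 132 111 110 114 114 111 109 109 108 127 150
  163 162 163 164 162 165 159 163]
 [170 175 172 172 172 172 166 138 119 130 158 164 162 162 162 155 151 164
  165 162 163 164 162 163 161 163]
 [172 172 169 173 172 174 167 154 142 151 169 174 174 175 173 168 166 166
  163 161 161 160 163 159 161 160]]
```

The gauge hasn't turned in the jaws (tilt about 0.49 rad), and the pin has risen by about 8 mm, so the nipple is fully in. I'll hold briefly and hand in.

```bash
python3 -m creep '[[0,0,0,0,0],[0,0,0,0,0],[0,0,0,0,0],[0,0,0,0,0]]' 80 && python3 -c "
from h import *
print(bot.job_done())"
```

```text
clock: 18.5
position: [0.5162, 0.1899, 0.1209]
tool_rot: [-3.141, 0.001, 0.208]
force: [-10.3, -2.1, 9.4]
grip_width: 0.029
finger_force: 82.6
the job is handed in; nothing more can be done
None
```

I handed the job in at 18.5 s, but got no verdict back: the guard is at its end stop, and the gauge is gripped and pressed on the nipple with about 15 N, with the raised pin showing the nipple fully in.

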